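# Pack the round seals honeycomb fashion in the tin

### The arm

A 6-joint arm with a two-finger parallel gripper is mounted at the origin on the work surface. World frame = base frame: x ahead of the robot, y to its left, z up, the work surface at z = 0. Lengths are in m, angles in degrees, forces in N, time in s.
With the tool pointing down it reaches from about 0.4 to 0.825 m from the base axis. Payload 7 kg.
Tool frame: the origin (TCP) lies on the centre line of the jaws, within the pads' length; the fingertips stand 19 mm ahead of it and the grasp point (between the pads) is the TCP; z points along the fingers, y is the line along which they close (so a half turn about z gives the same grasp; the last joint's range is limited). The gripper opens to 88 mm and grips with 3 to 60 N. Pads are 19 mm wide; open, the fingers measure 130 mm over their backs; the gripper's body (78 mm by 193 mm) begins 47 mm behind the grasp point.
Start: joints at [82.97, 20.546, 0.682, 0, -70.136, -16.507], TCP at [0.27, 0.619, 0.246] pointing down, gripper open.
Joint ranges: [-176.03, 176.03], [-82.01, 121.73], [-58.28, 71.71], [-173.87, 95.51], [-174.79, -0.11], [-173.66, 173.66]. Speed limits (degrees/s): [136.94, 136.94, 172.46, 180, 180, 180].

### API

Orientations are given as [roll, pitch, yaw] about the fixed x, y, z axes, in that order (R = Rz(yaw) Ry(pitch) Rx(roll)).
In Python, from plant import * gives the robot as it stands. The module is installed in compiled form; this text tells all that it offers.
- The arm moves only by the tool play_rows, never from a script. Its argument "deltas" is a list of rows, each a list of 6 numbers: the shift along the world's x, y, z scaled (see below), then the turn, a rotation vector about the world's x, y, z scaled (see below). A call has 1 to 10 rows; each row shifts and turns the commanded pose from where the row before left it; what a row does not reach is not made up. The controller multiplies each number of a shift by 800 mm and each number of a turn by 180 degrees. A row lasts 1/10 s, in which the tool goes at most 50 mm and 8.59 degrees, less where a joint would pass 70% of its speed; a pose out of reach is approached as far as the arm can. A call with a number of a shift or a turn outside -1 to 1 is refused whole. A call with a gripper value outside its range is refused whole. "gripper" is the gripper command: -1 is shut, 1 is fully open, values between are in proportion, set as the call begins (left out, the last holds). The fingers move at their own pace and stop on an object; the grip force is fixed at half the most. Time passes only in rows, so rows that do not move let the fingers close. It gives the time, the measured TCP pose, the force, the opening and the grip force at its end, in the units of the state.
- get_obs(): the state, without advancing time (a new reading comes with each control period).
- snapshot(name): name is "scene" or "top" or "wrist"; returns (picture, depth): 384x512x3 uint8, blue, green, red; 384x512 float32, m along the optical axis (not along the pixel's ray), 0 where there is no reading.
- camera_model(name): a dict with "fx", "fy", "cx", "cy" (pixels), "world_to_cam" (4x4, takes a point from world to camera coordinates). Camera axes: x right, y down, z forward; pixel columns grow to the right and rows downward; lengths in m; the calibration is good to about 2 mm. A picture is of the moment at which its call begins: read the wrist's pose just before it. camera_model takes no time and is no camera call; for the wrist camera it gives the pose at the moment of the call.
- close_job(): hands the job in; it is judged then, once.
The state is a dict: "clock": time; "joint_pos": joint angles; "qvel": joint speeds; "tau": joint torques, N m; "tool_pos": TCP position; "orientation": TCP orientation; "force": force on the tool from outside, world axes, zero at the start; "moment": the same for the moment, N m; "opening": finger opening in m; "gripper_force": force on a finger pad.
Only numpy, scipy, OpenCV 4.12 (cv2) and the standard library are available. Lean on these libraries where they do the work, as an engineer would, in place of code of your own. Each camera call takes 0.05 s, during which the arm holds its last target. There are 200 camera calls.

### The job

Pack all seven round knobbed seals into the round brass tin in honeycomb order, one in the middle and six round it, every one upright and flat on the tin's floor: move the one that stands in the way in the tin to a proper place and add the three round ones from the turntable dish. Set the stones down without dropping them and do not knock any over, leave the two square seals standing in the dish, and leave the glass jar and the blue box as they are.

Things in the scene. Friction and masses are not known exactly. Their poses are not given: they have to be found in the camera images.
- tin: round open brass tin, loose, 131 mm across outside, 125 inside, 21 tall, floor 3 mm thick; rim and seal bodies stay below a knob's grip. Four seals start in it: three along one side by the wall, small gaps between, and one in the way between the middle and the empty side. Polished stone on brass slides easily: a seal let down a few mm off its gap pushes its neighbours aside by its bevel. Origin: centre of underside, z up
- tin_floor (a point): centre of the tin's inner floor, 3 mm above its underside. Seven 40 mm seals stand on this floor only in honeycomb order, with about 5 mm to spare across the 125 mm
- dish_floor (a point): centre of the turntable dish's floor, 24 mm above the shelf board. The dish is round, white ceramic, 200 mm across, with a 6 mm high rim round the edge, on a fixed steel foot; it turns on its bearing with slight friction. Three round seals and two square ones stand in it, about 66 mm from its centre
- jar: bystander: clear glass jar with cork stopper, 72 mm across, 108 mm tall with the cork, loose. Origin: centre of the underside
- box: bystander: rectangular blue ceramic box, 95 x 160 mm, 63 mm tall with its shut lid, fixed, with a small brass knob 35 mm high on the lid. Origin: centre of the underside
- box_lid (a joint): hinged lid of the blue box, 0 shut, growing as it opens (rad)
- seal1: plum round stone seal, standing, loose, 55 to 100 g: body 40 mm across, 16 mm tall, 3 mm bevel at the foot; shoulder up to 20 mm; then a slim upright knob 14 mm across up to 50 mm above the foot (grip it there, 24 to 48 mm up). Origin: centre of underside, z up its axis. At the start in the tin
- seal2: grey-green round stone seal, standing, loose, 55 to 100 g: body 40 mm across, 16 mm tall, 3 mm bevel at the foot; shoulder up to 20 mm; then a slim upright knob 14 mm across up to 50 mm above the foot (grip it there, 24 to 48 mm up). Origin: centre of underside, z up its axis. At the start in the tin
- seal3: dark red round stone seal, standing, loose, 55 to 100 g: body 40 mm across, 16 mm tall, 3 mm bevel at the foot; shoulder up to 20 mm; then a slim upright knob 14 mm across up to 50 mm above the foot (grip it there, 24 to 48 mm up). Origin: centre of underside, z up its axis. At the start in the tin
- seal4: creamy white round stone seal, standing, loose, 55 to 100 g: body 40 mm across, 16 mm tall, 3 mm bevel at the foot; shoulder up to 20 mm; then a slim upright knob 14 mm across up to 50 mm above the foot (grip it there, 24 to 48 mm up). Origin: centre of underside, z up its axis. At the start in the tin
- seal5: charcoal round stone seal, standing, loose, 55 to 100 g: body 40 mm across, 16 mm tall, 3 mm bevel at the foot; shoulder up to 20 mm; then a slim upright knob 14 mm across up to 50 mm above the foot (grip it there, 24 to 48 mm up). Origin: centre of underside, z up its axis. At the start in the turntable dish
- seal6: pinkish brown round stone seal, standing, loose, 55 to 100 g: body 40 mm across, 16 mm tall, 3 mm bevel at the foot; shoulder up to 20 mm; then a slim upright knob 14 mm across up to 50 mm above the foot (grip it there, 24 to 48 mm up). Origin: centre of underside, z up its axis. At the start in the turntable dish
- seal7: pale green-grey round stone seal, standing, loose, 55 to 100 g: body 40 mm across, 16 mm tall, 3 mm bevel at the foot; shoulder up to 20 mm; then a slim upright knob 14 mm across up to 50 mm above the foot (grip it there, 24 to 48 mm up). Origin: centre of underside, z up its axis. At the start in the turntable dish
- square1: bystander: tan square stone seal, 24 x 24 mm, 50 mm tall, standing loose in the turntable dish. Origin: centre of the underside
- square2: bystander: dark green square stone seal, 24 x 24 mm, 50 mm tall, standing loose in the turntable dish. Origin: centre of the underside

How it is judged:
By the outcome, as a careful person would: the job done as asked, in the order asked, and still so for the second after the job is handed in, with the robot touching nothing.
It also fails if it takes over 72 s, if anything falls off the work surface, if the arm or the gripper's body presses on something with over 40 N, if the wrist force passes 120 N, or if a joint passes its speed limit or range.

## Working session

There is one attempt and no reset: what is moved stays moved. The work goes in short steps, Python scripts to look and compute and a tool call to move; the robot and the scene stay as the last step left them, time stands still between calls to the robot, and variables do not carry over. Pictures are saved under pics/ and viewed, at most 10 in all, crops included, and the job is handed in when it is done.

Besides the shell and the picture viewer there is one more tool, called by a JSON object that holds its "fn" and its "kwargs". play_rows: Moves the arm, as the interface text tells. Its arguments: {"type":"object","properties":{"deltas":{"type":"array","items":{"type":"array","items":{"type":"number","minimum":-1,"maximum":1}}},"gripper":{"type":"number"}},"required":["deltas"]}

```bash
mkdir -p pics
python3 - <<'E'
from plant import *
import cv2,numpy as np
o=get_obs();print(o)
for n in ["top","scene"]:
    p,d=snapshot(n);cv2.imwrite(f"pics/{n}0.png",p);np.save(f"{n}0.npy",d)
    m=camera_model(n);print(n,m)
E
```

```text
{'clock': 0.0, 'joint_pos': array([ 8.29680690e+01,  2.05923052e+01,  6.34407515e-01, -2.39931025e-02,
       -7.01351427e+01, -1.65069377e+01]), 'qvel': array([ 0.03453963,  0.05882133,  0.01659913, -0.05044647,  0.01405188,
        0.01672245]), 'tau': array([ 6.22399966e-04, -5.82716167e+01,  2.93058211e+01,  6.99704155e+00,
        7.15020869e-03, -1.42699992e-04]), 'tool_pos': array([0.26939242, 0.61841172, 0.24460547]), 'orientation': array([ 1.79904385e+02, -4.81347603e-03, -2.35470359e+01]), 'force': array([ 0.37410124, -0.37338838, -0.51473325]), 'moment': array([ 0.07355104, -0.0393047 ,  0.04985141]), 'gripper_force': 0.0, 'opening': 0.08765550311273648}
top {'fx': 436.6172761867564, 'fy': 436.6172761867564, 'cx': 251.12130349552606, 'cy': 181.89186450759962, 'world_to_cam': array([[-0.01301289, -0.99979894,  0.01525626,  0.0045634 ],
       [-0.98759667,  0.0104635 , -0.15666314,  0.57191004],
       [ 0.15647201, -0.01710567, -0.98753426,  1.44415668],
       [ 0.        ,  0.        ,  0.        ,  1.        ]])}
scene {'fx': 356.4262672257181, 'fy': 356.4262672257181, 'cx': 256.80189601476167, 'cy': 194.86462396775119, 'world_to_cam': array([[-0.71239206,  0.7017218 , -0.00916894,  0.38505928],
       [ 0.49849484,  0.49679223, -0.71042268, -0.23756796],
       [-0.49396402, -0.51067014, -0.70371553,  1.36081197],
       [ 0.        ,  0.        ,  0.        ,  1.        ]])}
```

View pics/top0.png

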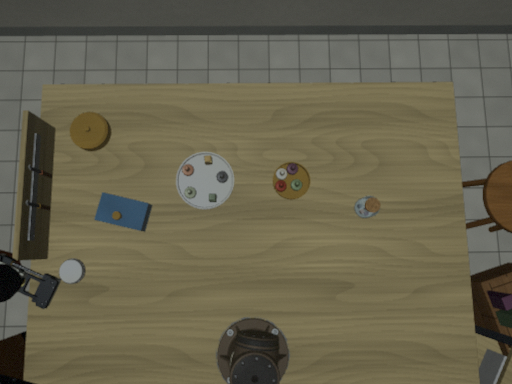

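View pics/scene0.png

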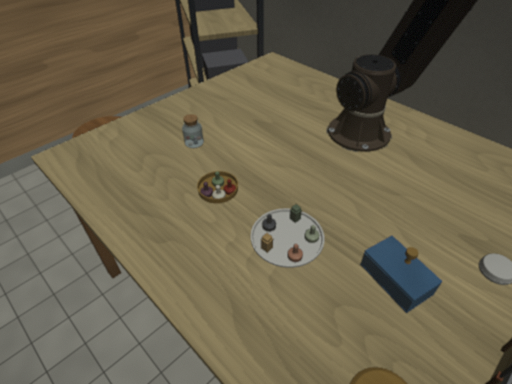

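```bash
cat > h.py <<'E'
from plant import *
import cv2,numpy as np
def ray(m,u,v,z):
    W=np.linalg.inv(m["world_to_cam"]);d=W[:3,:3]@np.array([(u-m["cx"])/m["fx"],(v-m["cy"])/m["fy"],1]);c=W[:3,3]
    return c+d*(z-c[2])/d[2]
def proj(m,p):
    q=m["world_to_cam"]@np.r_[p,1];return np.array([m["fx"]*q[0]/q[2]+m["cx"],m["fy"]*q[1]/q[2]+m["cy"]])
def up(n,u,v,d,m):
    z=d[int(v),int(u)];return (np.linalg.inv(m["world_to_cam"])@np.r_[(u-m["cx"])/m["fx"]*z,(v-m["cy"])/m["fy"]*z,z,1])[:3]
E
python3 - <<'E'
from h import *
m=camera_model("top")
for n,u,v,z in [("tin",291,181,.021),("dish",205,180,.03),("tinwhite",281,174,.053),("plum",292.5,168,.053),("red",280,186,.053),("green",296,185,.053),("char",222,176.5,.074),("pink",187,169.5,.074),("pale",190,192,.074),("jar",367,207,.05),("sqtan",208,160,.074),("sqgreen",213,197.5,.074),("box",123,212,.06)]:
    print(n,ray(m,u,v,z).round(3))
d=np.load("top0.npy");print(up("top",205,180,d,m),up("top",250,200,d,m),up("top",301,175,d,m))
w=camera_model("wrist");print(w, np.linalg.inv(w["world_to_cam"])[:3,3])
E
```

```text
tin [ 0.577 -0.141  0.021]
dish [0.583 0.156 0.03 ]
tinwhite [ 0.597 -0.104  0.053]
plum [ 0.617 -0.144  0.053]
red [ 0.556 -0.1    0.053]
green [ 0.558 -0.154  0.053]
char [0.587 0.096 0.074]
pink [0.612 0.213 0.074]
pale [0.535 0.202 0.074]
jar [ 0.481 -0.393  0.05 ]
sqtan [0.643 0.142 0.074]
sqgreen [0.516 0.126 0.074]
box [0.473 0.425 0.06 ]
[0.58400364 0.15701476 0.02134161] [5.15037122e-01 1.78220892e-03 3.81602655e-04] [ 0.60122808 -0.17892897  0.00345878]
{'fx': 336.23187011127544, 'fy': 336.23187011127544, 'cx': 256.69672406280483, 'cy': 191.15490155847016, 'world_to_cam': array([[-0.39919154, -0.91686543,  0.00197249,  0.67286638],
       [-0.8831672 ,  0.38509589,  0.26780003, -0.03367059],
       [-0.24629618,  0.10516147, -0.9634725 ,  0.39101293],
       [ 0.        ,  0.        ,  0.        ,  1.        ]])} [0.33517079 0.58877484 0.38441997]
```

{"fn": "play_rows", "kwargs": {"deltas": [[0.028,-0.0535,0,0,0,0],[0.028,-0.0535,0,0,0,0],[0.028,-0.0535,0,0,0,0],[0.028,-0.0535,0,0,0,0],[0.028,-0.0535,0,0,0,0],[0.028,-0.0535,0,0,0,0],[0.028,-0.0535,0,0,0,0]], "gripper": -0.3}}

```text
clock: 0.8
tool_pos: [0.4267, 0.3173, 0.2455]
orientation: [180.0, 0.0, -23.5]
force: [0.9, 0.9, 0.7]
opening: 0.0374
gripper_force: 0.0
```

{"fn": "play_rows", "kwargs": {"deltas": [[0.028,-0.0535,0,0,0,0],[0.028,-0.0535,0,0,0,0],[0.028,-0.0535,0,0,0,0],[0.028,-0.0535,0,0,0,0],[0.028,-0.0535,0,0,0,0],[0.028,-0.0535,0,0,0,0],[0.028,-0.0535,0,0,0,0],[0,0,0,0,0,0],[0,0,0,0,0,0]]}}

```text
clock: 1.7
tool_pos: [0.5831, 0.0183, 0.2447]
orientation: [180.0, 0.1, -23.7]
force: [-0.5, 0.6, -0.6]
opening: 0.0304
gripper_force: 0.0
```

Run:
```python
from h import *
m=camera_model("wrist");p,d=snapshot("wrist");o=get_obs();print(o["clock"],o["tool_pos"],o["orientation"],o["joint_pos"])
cv2.imwrite("pics/w1.png",p);np.savez("w1.npz",p=p,d=d,**m)
cv2.imwrite("pics/w1b.png",cv2.resize(p,(800,600),interpolation=cv2.INTER_CUBIC))
```

```text
1.75 [0.58286851 0.01930548 0.24500944] [ 1.79973351e+02  5.24375104e-02 -2.36130432e+01] [ 2.10862548e+01  1.20170318e+01 -1.12468043e+01 -1.95207540e-02
 -6.67921829e+01  4.53084154e+01]
```

View pics/w1b.png

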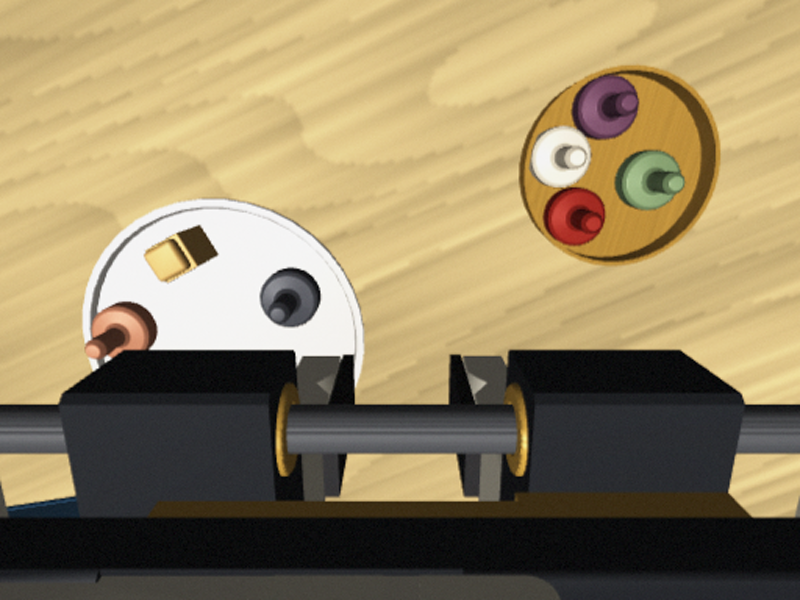

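```bash
cat >> h.py <<'E'
from scipy.optimize import least_squares
def cloud(m,d):
    v,u=np.mgrid[:384,:512];W=np.linalg.inv(m["world_to_cam"])
    P=np.stack([(u-m["cx"])/m["fx"]*d,(v-m["cy"])/m["fy"]*d,d],-1)@W[:3,:3].T+W[:3,3]
    P[d<=0]=np.nan;return P
def tops(P,p,c,R,zt):
    M=((np.hypot(P[...,0]-c[0],P[...,1]-c[1])<R)&(np.abs(P[...,2]-zt)<.004)).astype(np.uint8)
    n,L,S,C=cv2.connectedComponentsWithStats(M)
    out=[]
    for i in range(1,n):
        if S[i,4]<12: continue
        q=P[L==i];(r,k)=(None,None)
        uv=np.argwhere(L==i)[:,::-1].astype(np.float32);cc=cv2.minEnclosingCircle(uv)[0]
        out.append((q.mean(0),cc,S[i,4],p[L==i].mean(0).astype(int)))
    return out
def rim(P,c,z0,z1,R):
    M=(np.hypot(P[...,0]-c[0],P[...,1]-c[1])<.085)&(P[...,2]>z0)&(P[...,2]<z1)
    q=P[M][:,:2]
    f=least_squares(lambda x:np.hypot(*(q-x).T)-R,c[:2],loss="soft_l1",f_scale=.001)
    r=np.hypot(*(q-f.x).T);g=q[(r>.058)&(r<.070)]
    f=least_squares(lambda x:np.hypot(*(g-x).T)-R,f.x,loss="soft_l1",f_scale=.001)
    return f.x,len(g),np.std(np.hypot(*(g-f.x).T)-R)
E
python3 - <<'E'
from h import *
a=np.load("w1.npz");m={k:a[k] for k in a.files};P=cloud(m,a["d"])
t,n,s=rim(P,(.577,-.141),.0185,.024,.064);print("tin",t.round(4),n,s)
for q,cc,k,col in tops(P,a["p"],t,.07,.053): 
    r=ray(m,*cc,.053);print(q.round(4),r.round(4),k,col,"rel",(r[:2]-t).round(4),np.hypot(*(r[:2]-t)).round(4),np.degrees(np.arctan2(r[1]-t[1],r[0]-t[0])).round(1))
print("dish")
for q,cc,k,col in tops(P,a["p"],(.584,.157),.1,.074): print(q.round(4),ray(m,*cc,.074).round(4),k,col)
print(P[200,160],P[100,440])
E
```

```text
tin [ 0.5717 -0.1528] 1372 0.0032783531066658657
[ 0.6206 -0.1457  0.0525] [ 0.621  -0.1454  0.053 ] 187 [80 60 96] rel [0.0493 0.0074] 0.0499 8.5
[ 0.6031 -0.108   0.0525] [ 0.6029 -0.1078  0.053 ] 169 [192 209 215] rel [0.0313 0.0449] 0.0547 55.2
[ 0.5644 -0.1584  0.0524] [ 0.5644 -0.1582  0.053 ] 164 [ 98 139 118] rel [-0.0073 -0.0054] 0.0091 -143.3
[ 0.5612 -0.1044  0.0524] [ 0.5614 -0.1041  0.053 ] 157 [ 31  38 141] rel [-0.0103  0.0487] 0.0497 101.9
dish
[0.648  0.1426 0.074 ] [0.6482 0.1425 0.074 ] 492 [120 189 216]
[0.5916 0.0959 0.0734] [0.5917 0.0957 0.074 ] 152 [82 77 76]
[0.6165 0.2128 0.0731] [0.6161 0.2125 0.074 ] 147 [ 95 122 172]
[0.59078659 0.13127545 0.02478847] [ 0.56556454 -0.19433966  0.00420681]
```

```bash
cat >> h.py <<'E'
def rim2(P,c,seals,R=.064):
    M=(np.hypot(P[...,0]-c[0],P[...,1]-c[1])<.080)&(P[...,2]>.0185)&(P[...,2]<.0235)
    q=P[M][:,:2]
    for s in seals: q=q[np.hypot(*(q-s[:2]).T)>.0225]
    x=np.array(c[:2],float)
    for k in range(3):
        g=q[np.abs(np.hypot(*(q-x).T)-R)<(.012,.006,.004)[k]]
        x=least_squares(lambda x:np.hypot(*(g-x).T)-R,x,loss="soft_l1",f_scale=.001).x
    a=np.degrees(np.arctan2(*(g-x).T[::-1]))
    return x,len(g),np.std(np.hypot(*(g-x).T)-R),np.histogram(a,12,(-180,180))[0]
E
python3 - <<'E'
from h import *
a=np.load("w1.npz");m={k:a[k] for k in a.files};P=cloud(m,a["d"])
T=tops(P,a["p"],(.577,-.145),.07,.053);S=[ray(m,*t[1],.053)[:2] for t in T]
t,n,s,hh=rim2(P,(.577,-.143),S);print("tin",t.round(4),n,s,hh)
for q in S:print((q-t).round(4),np.hypot(*(q-t)).round(4),np.degrees(np.arctan2(*(q-t)[::-1])).round(1))
# outer rim by contour of height >0.012
E
```

```text
tin [ 0.5789 -0.142 ] 1287 0.001033384546008687 [121 141 152 156 133  83  97  71  90  63  81  99]
[ 0.0421 -0.0034] 0.0422 -4.6
[0.024  0.0341] 0.0417 54.8
[-0.0145 -0.0162] 0.0217 -131.7
[-0.0175  0.0379] 0.0417 114.8
```

{"fn": "play_rows", "kwargs": {"deltas": [[-0.0048,-0.0445,-0.0365,0,0,0.0206],[-0.0048,-0.0445,-0.0365,0,0,0.0206],[-0.0048,-0.0445,-0.0365,0,0,0.0206],[-0.0048,-0.0445,-0.0365,0,0,0.0206],[-0.0048,-0.0445,-0.0365,0,0,0.0206],[0,0,0,0,0,0],[0,0,0,0,0,0]]}}

```text
clock: 2.45
tool_pos: [0.5635, -0.1578, 0.099]
orientation: [180.0, 0.1, -5.0]
force: [0.7, 0.6, 0.7]
opening: 0.0308
gripper_force: 0.0
```

```bash
cat > look.py <<'E'
from h import *
import sys
zt=float(sys.argv[2]);c=eval(sys.argv[3]);name=sys.argv[1]
m=camera_model("wrist");p,d=snapshot("wrist");o=get_obs();print(o["clock"],o["tool_pos"].round(4),o["orientation"].round(1))
cv2.imwrite(f"pics/{name}.png",p)
P=cloud(m,d)
# ignore gripper: drop points above zt+6mm automatically
T=tops(P,p,c,.1 if zt>.06 else .07,zt);S=[ray(m,*t[1],zt)[:2] for t in T]
if zt<.06:
    t,n,s,hh=rim2(P,c,S);print("tin",t.round(4),n,s,hh)
else: t=np.array(c)
for q,k in zip(S,T):print(q.round(4),k[2],k[3],"rel",(q-t).round(4),np.hypot(*(q-t)).round(4),np.degrees(np.arctan2(*(q-t)[::-1])).round(1))
E
python3 look.py w2 .053 "(.579,-.142)"
```

```text
2.5 [ 0.5644 -0.1573  0.1   ] [180.  -0.  -5.]
tin [ 0.5786 -0.1427] 1986 0.0009911128849919978 [  8  37 263 257 266 169 266 241 291 188   0   0]
[ 0.6207 -0.1476] 492 [108  84 126] rel [ 0.0421 -0.0049] 0.0424 -6.6
[ 0.6034 -0.1101] 457 [209 221 226] rel [0.0248 0.0326] 0.041 52.7
[ 0.5653 -0.1599] 396 [121 168 143] rel [-0.0132 -0.0173] 0.0217 -127.5
```

View pics/w2.png

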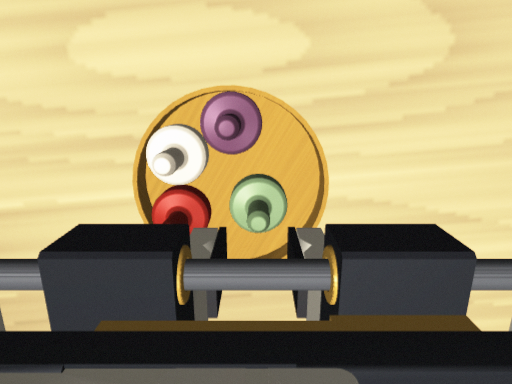

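{"fn": "play_rows", "kwargs": {"deltas": [[0.0005,-0.001,-0.0325,0,0,0],[0,0,-0.0325,0,0,0],[0,0,0,0,0,0],[0,0,0,0,0,0]]}}

```text
clock: 2.9
tool_pos: [0.5653, -0.158, 0.0488]
orientation: [180.0, -0.1, -4.9]
force: [0.9, 1.0, 0.6]
opening: 0.0308
gripper_force: 0.0
```

{"fn": "play_rows", "kwargs": {"deltas": [[0,0,0,0,0,0],[0,0,0,0,0,0],[0,0,0,0,0,0],[0,0,0,0,0,0]], "gripper": -1}}

```text
clock: 3.3
tool_pos: [0.5652, -0.1591, 0.0488]
orientation: [-180.0, -0.1, -5.0]
force: [-0.4, 0.5, 6.7]
opening: 0.0131
gripper_force: 30.0
```

{"fn": "play_rows", "kwargs": {"deltas": [[0,0,0.006,0,0,0],[0.006,0.007,0,0,0,0],[0.006,0.007,0,0,0,0],[0.0048,0.0062,0,0,0,0],[0,0,0,0,0,0],[0,0,-0.003,0,0,0],[0,0,-0.0025,0,0,0],[0,0,0,0,0,0]]}}

```text
clock: 4.1
tool_pos: [0.5782, -0.1432, 0.0488]
orientation: [180.0, -0.1, -5.0]
force: [-1.7, 0.5, 7.3]
opening: 0.0131
gripper_force: 30.0
```

{"fn": "play_rows", "kwargs": {"deltas": [[0,0,0,0,0,0],[0,0,0,0,0,0],[0,0,0.04,0,0,0],[0,0,0.06,0,0,0],[0,0,0.06,0,0,0],[-0.05,0,0,0,0,0],[-0.025,0,0,0,0,0],[0,0,0,0,0,0],[0,0,0,0,0,0]], "gripper": -0.35}}

```text
clock: 5.0
tool_pos: [0.5177, -0.1431, 0.1762]
orientation: [-180.0, -0.0, -5.0]
force: [0.6, -0.6, -0.2]
opening: 0.0284
gripper_force: 0.0
```

```bash
python3 look.py w3 .053 "(.579,-.142)"
```

```text
5.05 [ 0.5182 -0.1431  0.176 ] [180.  -0.  -5.]
tin [ 0.5786 -0.1426] 1962 0.000986747193303097 [148 153 165 176 189 147 188 161 176 150 157 152]
[ 0.6199 -0.1473] 295 [100  77 117] rel [ 0.0412 -0.0047] 0.0415 -6.5
[ 0.6026 -0.1096] 272 [208 219 224] rel [0.0239 0.0331] 0.0408 54.1
[ 0.5767 -0.1441] 255 [121 165 142] rel [-0.0019 -0.0015] 0.0025 -142.2
[ 0.5609 -0.1062] 242 [ 43  52 165] rel [-0.0177  0.0364] 0.0405 116.0
```

{"fn": "play_rows", "kwargs": {"deltas": [[0,0.0535,0.008,0,0,0],[0,0.0535,0.008,0,0,0],[0,0.0535,0.008,0,0,0],[0,0.0535,0.008,0,0,0],[0,0.0535,0.008,0,0,0],[0,0.0535,0.008,0,0,0],[0,0.0535,0.008,0,0,0],[0,0,0,0,0,0],[0,0,0,0,0,0]]}}

```text
clock: 5.95
tool_pos: [0.5181, 0.1579, 0.2201]
orientation: [180.0, 0.0, -4.9]
force: [0.7, -0.3, 0.1]
opening: 0.0287
gripper_force: 0.0
```

```bash
python3 look.py w4 .074 "(.584,.157)"
```

```text
6.0 [0.5179 0.1569 0.22  ] [ 1.799e+02  1.000e-01 -4.900e+00]
[0.6472 0.1436] 783 [103 176 213] rel [ 0.0632 -0.0134] 0.0646 -12.0
[0.6159 0.2137] 244 [103 131 182] rel [0.0319 0.0567] 0.0651 60.6
[0.5909 0.0978] 230 [76 71 70] rel [ 0.0069 -0.0592] 0.0596 -83.4
[0.5382 0.2052] 197 [137 167 160] rel [-0.0458  0.0482] 0.0665 133.5
[0.5179 0.1291] 548 [108 138 120] rel [-0.0661 -0.0279] 0.0717 -157.1
```

View pics/w4.png

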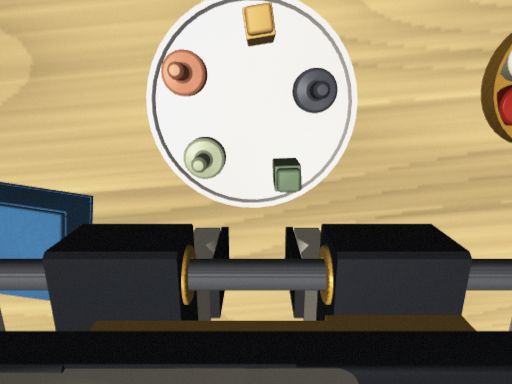

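{"fn": "play_rows", "kwargs": {"deltas": [[0.0231,-0.0181,-0.0344,0,0,0],[0.0231,-0.0181,-0.0344,0,0,0],[0.0231,-0.0181,-0.0344,0,0,0],[0.0231,-0.0181,-0.0344,0,0,0],[0,0,0,0,0,0],[0,0,-0.0256,0,0,0],[0,0,-0.0256,0,0,0],[0,0,0,0,0,0],[0,0,0,0,0,0]]}}

```text
clock: 6.9
tool_pos: [0.5918, 0.0981, 0.0702]
orientation: [180.0, 0.0, -5.0]
force: [-1.0, -0.1, 0.2]
opening: 0.0284
gripper_force: 0.0
```

{"fn": "play_rows", "kwargs": {"deltas": [[0,0,0,0,0,0],[0,0,0,0,0,0],[0,0,0,0,0,0],[0,0,0,0,0,0]], "gripper": -1}}

```text
clock: 7.3
tool_pos: [0.5923, 0.0989, 0.0709]
orientation: [-180.0, -0.1, -5.0]
force: [-0.1, -0.4, 6.5]
opening: 0.0129
gripper_force: 30.0
```

{"fn": "play_rows", "kwargs": {"deltas": [[0,0,0.0375,0,0,0],[0,0,0.0375,0,0,0],[-0.01135,-0.04945,0,0,0,0],[-0.01135,-0.04945,0,0,0,0],[-0.01135,-0.04945,0,0,0,0],[-0.01135,-0.04945,0,0,0,0],[-0.01135,-0.04945,0,0,0,0],[-0.01135,-0.04945,0,0,0,0],[0,0,0,0,0,0],[0,0,0,0,0,0]]}}

```text
clock: 8.3
tool_pos: [0.5368, -0.1396, 0.1297]
orientation: [-180.0, 0.0, -5.1]
force: [0.1, -0.8, -1.2]
opening: 0.0129
gripper_force: 30.0
```

{"fn": "play_rows", "kwargs": {"deltas": [[0,0,-0.025,0,0,0],[0,0,-0.025,0,0,0],[0,0,-0.025,0,0,0],[0,0,-0.0065,0,0,0],[0,0,-0.0065,0,0,0],[0,0,-0.0065,0,0,0],[0,0,-0.005,0,0,0],[0,0,0,0,0,0],[0,0,0,0,0,0]]}}

```text
clock: 9.2
tool_pos: [0.5377, -0.1385, 0.0503]
orientation: [-180.0, -0.0, -5.0]
force: [2.3, 0.1, -1.0]
opening: 0.0128
gripper_force: 30.0
```

{"fn": "play_rows", "kwargs": {"deltas": [[0,0,-0.0012,0,0,0],[0,0,0,0,0,0]]}}

```text
clock: 9.4
tool_pos: [0.5377, -0.1387, 0.05]
orientation: [-180.0, -0.1, -5.0]
force: [0.8, 1.3, 4.7]
opening: 0.0129
gripper_force: 30.0
```

{"fn": "play_rows", "kwargs": {"deltas": [[0,0,0,0,0,0],[0,0,0,0,0,0],[0,0,0.04,0,0,0],[0,0,0.06,0,0,0],[0,0,0.06,0,0,0],[-0.025,0,0,0,0,0],[0,0,0,0,0,0],[0,0,0,0,0,0]], "gripper": -0.35}}

```text
clock: 10.2
tool_pos: [0.5165, -0.1388, 0.177]
orientation: [-180.0, 0.0, -5.0]
force: [0.1, 0.8, -0.1]
opening: 0.0287
gripper_force: 0.0
```

```bash
python3 look.py w5 .053 "(.579,-.142)"
```

```text
10.25 [ 0.5168 -0.1388  0.1766] [ 1.8e+02  1.0e-01 -5.0e+00]
tin [ 0.5783 -0.1426] 1899 0.0009875422022343678 [134 156 166 179 186 150 192 162 175 143 145 111]
[ 0.6196 -0.147 ] 301 [100  77 117] rel [ 0.0413 -0.0045] 0.0416 -6.2
[ 0.6022 -0.1096] 276 [210 221 226] rel [0.0239 0.0329] 0.0407 54.0
[ 0.5766 -0.144 ] 255 [121 166 142] rel [-0.0017 -0.0014] 0.0022 -140.6
[ 0.5605 -0.106 ] 238 [ 44  53 169] rel [-0.0178  0.0366] 0.0407 115.9
[ 0.5369 -0.1398] 226 [96 89 88] rel [-0.0414  0.0028] 0.0415 176.1
```

{"fn": "play_rows", "kwargs": {"deltas": [[0,0.0528,0.008,0,0,0],[0,0.0528,0.008,0,0,0],[0,0.0528,0.008,0,0,0],[0,0.0528,0.008,0,0,0],[0,0.0528,0.008,0,0,0],[0,0.0528,0.008,0,0,0],[0,0.0528,0.008,0,0,0],[0,0,0,0,0,0],[0,0,0,0,0,0]]}}

```text
clock: 11.15
tool_pos: [0.517, 0.1579, 0.2207]
orientation: [179.9, 0.1, -4.9]
force: [0.3, -1.1, -1.7]
opening: 0.0286
gripper_force: 0.0
```

```bash
python3 look.py w6 .074 "(.584,.157)"
```

```text
11.2 [0.5169 0.157  0.2207] [ 1.799e+02  1.000e-01 -5.000e+00]
[0.6474 0.144 ] 791 [103 176 212] rel [ 0.0634 -0.013 ] 0.0648 -11.6
[0.6157 0.2141] 244 [103 131 182] rel [0.0317 0.0571] 0.0653 60.9
[0.538  0.2052] 190 [138 168 161] rel [-0.046   0.0482] 0.0666 133.7
[0.5179 0.1289] 541 [109 139 121] rel [-0.0661 -0.0281] 0.0718 -157.0
```

{"fn": "play_rows", "kwargs": {"deltas": [[0.009,0.0205,-0.0464,0,0,0],[0.009,0.0205,-0.0464,0,0,0],[0.009,0.0205,-0.0464,0,0,0],[0,0,0,0,0,0],[0,0,-0.0253,0,0,0],[0,0,-0.0253,0,0,0],[0,0,0,0,0,0],[0,0,0,0,0,0]]}}

```text
clock: 12.0
tool_pos: [0.5392, 0.2053, 0.0709]
orientation: [180.0, -0.0, -5.0]
force: [0.3, 0.1, 0.3]
opening: 0.0284
gripper_force: 0.0
```

{"fn": "play_rows", "kwargs": {"deltas": [[0,0,0,0,0,0],[0,0,0,0,0,0],[0,0,0,0,0,0],[0,0,0,0,0,0]], "gripper": -1}}

```text
clock: 12.4
tool_pos: [0.5394, 0.2065, 0.0712]
orientation: [-179.9, -0.1, -5.0]
force: [-0.6, -1.0, 6.0]
opening: 0.0128
gripper_force: 30.0
```

{"fn": "play_rows", "kwargs": {"deltas": [[0,0,0.047,0,0,0],[0,0,0.047,0,0,0],[0.00804,-0.0536,0,0,0,0],[0.00804,-0.0536,0,0,0,0],[0.00804,-0.0536,0,0,0,0],[0.00804,-0.0536,0,0,0,0],[0.00804,-0.0536,0,0,0,0],[0.00804,-0.0536,0,0,0,0]]}}

```text
clock: 13.2
tool_pos: [0.5773, -0.0527, 0.1454]
orientation: [-180.0, -0.0, -5.0]
force: [1.1, 0.3, -0.9]
opening: 0.013
gripper_force: 30.0
```

{"fn": "play_rows", "kwargs": {"deltas": [[0.00804,-0.0536,0,0,0,0],[0.00804,-0.0536,0,0,0,0],[0.00804,-0.0536,0,0,0,0],[0,0,0,0,0,0],[0,0,0,0,0,0]]}}

```text
clock: 13.7
tool_pos: [0.5962, -0.1808, 0.1447]
orientation: [-180.0, 0.1, -5.1]
force: [0.5, 0.1, 0.0]
opening: 0.0132
gripper_force: 30.0
```

{"fn": "play_rows", "kwargs": {"deltas": [[0,0,-0.035,0,0,0],[0,0,-0.035,0,0,0],[0,0,-0.035,0,0,0],[0,0,0,0,0,0],[0,0,-0.005,0,0,0],[0,0,-0.005,0,0,0],[0,0,-0.005,0,0,0],[0,0,0,0,0,0],[0,0,0,0,0,0]]}}

```text
clock: 14.6
tool_pos: [0.5973, -0.1797, 0.0502]
orientation: [-180.0, -0.1, -5.0]
force: [0.7, 1.3, 2.0]
opening: 0.0131
gripper_force: 30.0
```

{"fn": "play_rows", "kwargs": {"deltas": [[0,0,0,0,0,0],[0,0,0,0,0,0],[0,0,0.04,0,0,0],[0,0,0.06,0,0,0],[0,0,0.06,0,0,0],[-0.05,0.025,0,0,0,0],[-0.05,0.025,0,0,0,0],[0,0,0,0,0,0],[0,0,0,0,0,0]], "gripper": -0.35}}

```text
clock: 15.5
tool_pos: [0.5162, -0.1395, 0.1781]
orientation: [-180.0, -0.1, -4.9]
force: [1.3, -1.3, 0.6]
opening: 0.0283
gripper_force: 0.0
```

```bash
python3 look.py w7 .053 "(.579,-.142)"
```

```text
15.55 [ 0.5171 -0.1397  0.178 ] [ 1.8e+02 -1.0e-01 -5.0e+00]
tin [ 0.5783 -0.1426] 1813 0.0009786099269197416 [135 157 168 139 184 131 191 152 173 132 143 108]
[ 0.6197 -0.1473] 291 [101  77 118] rel [ 0.0414 -0.0047] 0.0416 -6.5
[ 0.6021 -0.1094] 273 [207 218 223] rel [0.0238 0.0333] 0.0409 54.4
[ 0.5954 -0.1801] 268 [159 189 183] rel [ 0.0171 -0.0375] 0.0413 -65.5
[ 0.576  -0.1418] 252 [121 165 142] rel [-0.0023  0.0008] 0.0024 160.7
[ 0.5605 -0.1056] 241 [ 43  53 167] rel [-0.0178  0.0371] 0.0411 115.7
[ 0.5367 -0.1396] 225 [95 89 87] rel [-0.0416  0.003 ] 0.0417 175.9
```

{"fn": "play_rows", "kwargs": {"deltas": [[0,0.0528,0.008,0,0,0],[0,0.0528,0.008,0,0,0],[0,0.0528,0.008,0,0,0],[0,0.0528,0.008,0,0,0],[0,0.0528,0.008,0,0,0],[0,0.0528,0.008,0,0,0],[0,0.0528,0.008,0,0,0],[0,0,0,0,0,0],[0,0,0,0,0,0]]}}

```text
clock: 16.45
tool_pos: [0.5174, 0.157, 0.2216]
orientation: [180.0, 0.0, -4.9]
force: [-0.7, -0.6, 0.3]
opening: 0.0281
gripper_force: 0.0
```

```bash
python3 look.py w8 .074 "(.584,.157)"
```

```text
16.5 [0.5171 0.1561 0.2215] [ 1.8e+02  1.0e-01 -5.0e+00]
[0.6476 0.1443] 783 [103 176 212] rel [ 0.0636 -0.0127] 0.0648 -11.3
[0.6159 0.2136] 237 [103 131 182] rel [0.0319 0.0566] 0.065 60.6
[0.5178 0.1289] 529 [109 139 121] rel [-0.0662 -0.0281] 0.0719 -157.0
```

{"fn": "play_rows", "kwargs": {"deltas": [[0.03125,0.0184,-0.035,0,0,0],[0.03125,0.0184,-0.035,0,0,0],[0.03125,0.0184,-0.035,0,0,0],[0.03125,0.0184,-0.035,0,0,0],[0,0,0,0,0,0],[0,0,-0.0245,0,0,0],[0,0,-0.0245,0,0,0],[0,0,0,0,0,0],[0,0,0,0,0,0]]}}

```text
clock: 17.4
tool_pos: [0.617, 0.2137, 0.0714]
orientation: [180.0, 0.0, -5.1]
force: [0.1, 0.4, 1.0]
opening: 0.0286
gripper_force: 0.0
```

{"fn": "play_rows", "kwargs": {"deltas": [[0,0,0,0,0,0],[0,0,0,0,0,0],[0,0,0,0,0,0],[0,0,0,0,0,0]], "gripper": -1}}

```text
clock: 17.8
tool_pos: [0.6173, 0.2151, 0.0721]
orientation: [-180.0, -0.1, -5.0]
force: [-0.8, -0.6, 5.9]
opening: 0.0129
gripper_force: 30.0
```

{"fn": "play_rows", "kwargs": {"deltas": [[0,0,0.047,0,0,0],[0,0,0.047,0,0,0],[-0.00854,-0.0543,0,0,0,0],[-0.00854,-0.0543,0,0,0,0],[-0.00854,-0.0543,0,0,0,0],[-0.00854,-0.0543,0,0,0,0],[-0.00854,-0.0543,0,0,0,0],[-0.00854,-0.0543,0,0,0,0]]}}

```text
clock: 18.6
tool_pos: [0.5751, -0.0473, 0.1463]
orientation: [-180.0, -0.0, -5.0]
force: [0.3, -0.9, -0.9]
opening: 0.0131
gripper_force: 30.0
```

{"fn": "play_rows", "kwargs": {"deltas": [[-0.00854,-0.0543,0,0,0,0],[-0.00854,-0.0543,0,0,0,0],[-0.00854,-0.0543,0,0,0,0],[0,0,0,0,0,0],[0,0,0,0,0,0]]}}

```text
clock: 19.1
tool_pos: [0.5548, -0.1772, 0.146]
orientation: [-180.0, 0.0, -5.1]
force: [-1.2, 0.6, -0.7]
opening: 0.0132
gripper_force: 30.0
```

{"fn": "play_rows", "kwargs": {"deltas": [[0,0,-0.035,0,0,0],[0,0,-0.035,0,0,0],[0,0,-0.03,0,0,0],[0,0,0,0,0,0],[0,0,0,0,0,0]]}}

```text
clock: 19.6
tool_pos: [0.5556, -0.1753, 0.0664]
orientation: [180.0, 0.0, -4.9]
force: [-0.2, -0.2, 0.2]
opening: 0.013
gripper_force: 30.0
```

{"fn": "play_rows", "kwargs": {"deltas": [[0,0,-0.005,0,0,0],[0,0,-0.005,0,0,0],[0,0,-0.005,0,0,0],[0,0,-0.004,0,0,0],[0,0,0,0,0,0],[0,0,0,0,0,0]]}}

```text
clock: 20.2
tool_pos: [0.5556, -0.1762, 0.0512]
orientation: [180.0, -0.0, -5.0]
force: [-0.4, 1.1, 1.7]
opening: 0.013
gripper_force: 30.0
```

{"fn": "play_rows", "kwargs": {"deltas": [[0,0,-0.0008,0,0,0],[0,0,0,0,0,0]]}}

```text
clock: 20.4
tool_pos: [0.5557, -0.1762, 0.0511]
orientation: [180.0, -0.1, -5.0]
force: [-2.2, 1.4, 6.7]
opening: 0.013
gripper_force: 30.0
```

{"fn": "play_rows", "kwargs": {"deltas": [[0,0,0,0,0,0],[0,0,0,0,0,0],[0,0,0.04,0,0,0],[0,0,0.06,0,0,0],[0,0,0.06,0,0,0],[-0.05,0.04,0,0,0,0],[0,0,0,0,0,0],[0,0,0,0,0,0]], "gripper": -0.35}}

```text
clock: 21.2
tool_pos: [0.5157, -0.1444, 0.1789]
orientation: [-180.0, -0.1, -4.9]
force: [0.2, -0.6, 0.4]
opening: 0.0282
gripper_force: 0.0
```

```bash
python3 look.py w9 .053 "(.579,-.142)"
python3 - <<'E'
from h import *
from scipy.spatial import cKDTree
m=camera_model("wrist");p,d=snapshot("wrist");P=cloud(m,d)
for q in [(t[0],t[3]) for t in tops(P,p,(.579,-.142),.07,.053)]: # shoulder/top height
    print(q[0].round(4),q[1])
E
```

```text
21.25 [ 0.5163 -0.1448  0.1786] [-1.8e+02 -1.0e-01 -5.0e+00]
tin [ 0.5782 -0.1427] 1791 0.0009779016198461106 [134 123 157 141 183 134 189 163 174 139 144 110]
[ 0.6196 -0.1474] 289 [102  78 119] rel [ 0.0414 -0.0047] 0.0416 -6.5
[ 0.6022 -0.1096] 275 [208 219 224] rel [0.024  0.0331] 0.0409 54.1
[ 0.5954 -0.18  ] 264 [160 190 183] rel [ 0.0171 -0.0373] 0.041 -65.3
[ 0.5762 -0.1418] 243 [122 167 143] rel [-0.0021  0.0009] 0.0022 156.9
[ 0.555  -0.1768] 239 [114 148 207] rel [-0.0232 -0.0341] 0.0413 -124.2
[ 0.5604 -0.1058] 234 [ 44  53 168] rel [-0.0179  0.0369] 0.041 115.8
[ 0.5367 -0.1387] 224 [94 88 87] rel [-0.0415  0.004 ] 0.0417 174.5
[ 0.6197 -0.1471  0.0523] [101  78 118]
[ 0.6022 -0.1095  0.0524] [207 218 223]
[ 0.5954 -0.1803  0.0524] [159 189 182]
[ 0.576  -0.1418  0.0525] [122 167 144]
[ 0.5603 -0.1056  0.0524] [ 44  53 166]
[ 0.5549 -0.1768  0.0525] [114 148 207]
[ 0.5365 -0.1386  0.0524] [95 89 88]
```

View pics/w9.png

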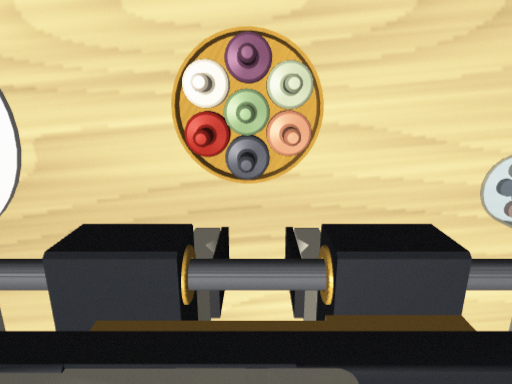

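The tin, centred near (247,105), holds all seven seals in honeycomb order, green in the middle at (247,112), with every knob top at the same height. I'll check the squares in the dish, then hand in.

Run:
```python
from h import *
m=camera_model("top");p,d=snapshot("top");P=cloud(m,d)
for t in tops(P,p,(.584,.157),.1,.074): print(t[0].round(3),t[2],t[3])
```

```text
[0.653 0.144 0.074] 23 [ 89 125 139]
```

Run:
```python
from h import *
for n in ["top","scene"]:
    m=camera_model(n);p,d=snapshot(n);P=cloud(m,d)
    M=(np.hypot(P[...,0]-.584,P[...,1]-.157)<.09)&(P[...,2]>.055)&(P[...,2]<.09)
    c,L,S,C=cv2.connectedComponentsWithStats(M.astype(np.uint8))
    for i in range(1,c):
        q=P[L==i];print(n,q.mean(0).round(3),q[:,2].max().round(4),S[i,4],p[L==i].mean(0).astype(int))
```

```text
top [0.653 0.143 0.073] 0.0793 37 [ 92 124 136]
scene [0.521 0.134 0.069] 0.078 95 [61 77 71]
scene [0.652 0.149 0.069] 0.0783 108 [ 70 100 115]
```

Both squares stand at about 74 mm, as before.

```bash
python3 -c "
from plant import *
print(close_job())"
```

```text
the job is handed in; nothing more can be done
None
```

All seven round seals stand upright in the tin in honeycomb order, with the grey-green one in the middle; both square seals still stand in the dish, the arm never went near the jar or the box, and the job was handed in at about 21 s on the clock.

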